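Press home a curved row of rivets with the fingertips

ROBOT

A 6-joint arm with a two-finger parallel gripper is mounted at the origin on the work surface. World frame = base frame: x ahead of the robot, y to its left, z up, the work surface at z = 0. Lengths are in m, angles in rad, forces in N, time in s.
With the tool pointing down it reaches from about 0.35 to 0.775 m from the base axis. Payload 7.3 kg.
Tool frame: the origin (TCP) lies at the centre of the arm's flange, where the gripper is bolted on; the fingertips stand 178 mm ahead of it and the grasp point (between the pads) lies 159 mm ahead of it; x points along the fingers, y is the direction in which the jaws open and shut, and the axes are right-handed (so a half turn about x gives the same grasp; the last joint's range is limited). The gripper opens to 92 mm and grips with 3 to 60 N. Pads are 19 mm wide; open, the fingers measure 130 mm over their backs; the gripper's body (75 mm by 190 mm) begins 47 mm behind the grasp point.
Start: joints at [-0.146, 0.342, 1.524, -0, 1.275, -0.146], TCP at [0.525, 0, 0.405] pointing down, gripper open.
Joint ranges: [-2.53, 2.53], [-0.77, 2.02], [0.04, 2.7], [-1, 4.14], [0.28, 2.66], [-3.11, 3.11]. Speed limits (rad/s): [2.57, 2.57, 3.14, 3.14, 3.14, 3.14].

INTERFACE

Orientations are given as [roll, pitch, yaw] about the fixed x, y, z axes, in that order (R = Rz(yaw) Ry(pitch) Rx(roll)).
In Python, from cell import readout, cams, workorder gives the robot as it stands.
- The arm moves only by the shell command python3 -m inch 'ROWS' [FORCE]. ROWS is text: rows parted by semicolons, each of 5 numbers parted by spaces: the shift along the world's x, y, z in mm, then the turn about the world's z in rad, then the opening, from 0 (shut) to 1 (fully open). A call has 1 to 8 rows; each row shifts and turns the commanded pose from where the row before left it; what a row does not reach is not made up. A row lasts 1/12 s, in which the tool goes at most 41.7 mm and 7.16 degrees, less where a joint would pass 70% of its speed; a pose out of reach is approached as far as the arm can. A call is refused whole if a number of a shift passes 41.7 or a number of a turn 0.125, either way. A call with a gripper value outside its range is refused whole. The fingers move at their own pace and stop on an object; FORCE is the grip in N (left out, the last holds). Time passes only in rows, so rows that do not move let the fingers close. It gives the time, the measured TCP pose, the force and the opening at its end, in the units of the state.
- readout.observe(): the state, without advancing time (a new reading comes with each control period).
- cams.read_camera(name): name is "scene" or "side" or "wrist"; returns a dict with "color" (400x640x3 uint8, red, green, blue), "fx", "fy", "cx", "cy" (pixels), "world_to_cam" (4x4, takes a point from world to camera coordinates); the wrist camera has in their place "T_tool_cam" (4x4, takes a point from camera to tool coordinates, whose origin is the TCP and whose axes are the tool frame's). Camera axes: x right, y down, z forward; pixel columns grow to the right and rows downward; lengths in m; the calibration is good to about 2 mm. A picture is of the moment at which its call begins: read the wrist's pose just before it. There is no depth.
- workorder.hand_in(): hands the job in, once; it reports no verdict.
The state is a dict: "time": time; "qpos": joint angles; "qvel": joint speeds; "joint_efforts": joint torques, N m; "tool_pos": TCP position; "tool_rot": TCP orientation; "contact_force": force on the tool from outside, world axes, zero at the start; "torque": the same for the moment, N m; "opening": finger opening in m.
Only numpy, scipy, OpenCV 4.12 (cv2) and the standard library are available. Lean on these libraries where they do the work, as an engineer would, in place of code of your own. Each camera call takes 0.05 s, during which the arm holds its last target.

TASK

On the dark wooden panel, trace the curved row of five brass rivets with the fingertips: begin at the end next to the round weight and go along the row one rivet at a time, pressing each one down gently but fully home before going on to the next. From the first rivet until the last one is home, keep the fingertips within about 5 cm above the panel. Pick nothing up, leave the two rivets of the separate pair standing, and do not shift the weights or anything else on the bench.

Things in the scene. Friction and masses are not known exactly. Their poses are not given: they have to be found in the camera images.
- panel: dark wooden panel lying fixed on the bench, 220 (its x) x 380 (its y) x 18 mm thick; origin at the centre of its underside, x along the short side, y along the long side, z up. The curved row of five rivets runs along y over the middle of the panel: in the panel's frame their x, y in mm are rivet_0 (-30, 96), rivet_1 (3.75, 48), rivet_2 (15, 0), rivet_3 (3.75, -48), rivet_4 (-30, -96). The separate pair is at (80, 28) and (80, -28).
- round_weight: steel cylinder, 40 mm across, 30 mm high, 0.4 kg, loose, standing on the panel past one end of the curved row (either end; the square weight is past the other); origin at the centre of its underside. Marks the end where the row begins; must stay put.
- square_weight: steel block 36 x 36 x 30 mm high, 0.4 kg, loose, standing on the panel past the other end of the curved row; origin at the centre of its underside; must stay put.
- dish: white bowl 56 mm across, 22 mm high, loose, on the panel's +x half at its +y side; origin under its centre; must stay put.
- spool: wooden spool 32 mm across, 30 mm high, loose, standing on the panel's +x half at its -y side; origin under its centre; must stay put.
- hammer: hammer with a wooden handle, about 260 mm long, loose, lying on the bench left of the panel, head away from the robot; origin on its underside near the middle; must stay put.
- awl: wood-handled awl, about 200 mm long, loose, lying on the bench right of the panel; origin on its underside near the middle; must stay put.
- jar: amber jar 60 mm across, 75 mm high, on the bench right of the panel, on the far side; origin under its centre; must stay put.
- tin: flat metal tin 68 mm across, 40 mm high, on the bench left of the panel, on the robot's side; origin under its centre; must stay put.
- rivet_0_top (a point): centre of the top of the cap of rivet 0 of the curved row (the +y end of the row): brass, slightly domed, 20 mm across, 4.5 mm thick; it moves with the rivet. When home the cap lies on the panel with its top 4.5 mm above the panel's face; at the start the top is 10.5 to 12.5 mm above it.
- rivet_0 (a joint): how far rivet 0 of the curved row is pressed in, m: 0 to 0.002 at the start, 0.008 fully home against a hard stop. It slides straight down against about 3 N of friction and stays where it is left.
- rivet_1_top (a point): centre of the top of the cap of rivet 1 of the curved row: brass, slightly domed, 20 mm across, 4.5 mm thick; it moves with the rivet. When home the cap lies on the panel with its top 4.5 mm above the panel's face; at the start the top is 10.5 to 12.5 mm above it.
- rivet_1 (a joint): how far rivet 1 of the curved row is pressed in, m: 0 to 0.002 at the start, 0.008 fully home against a hard stop. It slides straight down against about 3 N of friction and stays where it is left.
- rivet_2_top (a point): centre of the top of the cap of rivet 2 of the curved row: brass, slightly domed, 20 mm across, 4.5 mm thick; it moves with the rivet. When home the cap lies on the panel with its top 4.5 mm above the panel's face; at the start the top is 10.5 to 12.5 mm above it.
- rivet_2 (a joint): how far rivet 2 of the curved row is pressed in, m: 0 to 0.002 at the start, 0.008 fully home against a hard stop. It slides straight down against about 3 N of friction and stays where it is left.
- rivet_3_top (a point): centre of the top of the cap of rivet 3 of the curved row: brass, slightly domed, 20 mm across, 4.5 mm thick; it moves with the rivet. When home the cap lies on the panel with its top 4.5 mm above the panel's face; at the start the top is 10.5 to 12.5 mm above it.
- rivet_3 (a joint): how far rivet 3 of the curved row is pressed in, m: 0 to 0.002 at the start, 0.008 fully home against a hard stop. It slides straight down against about 3 N of friction and stays where it is left.
- rivet_4_top (a point): centre of the top of the cap of rivet 4 of the curved row (the -y end of the row): brass, slightly domed, 20 mm across, 4.5 mm thick; it moves with the rivet. When home the cap lies on the panel with its top 4.5 mm above the panel's face; at the start the top is 10.5 to 12.5 mm above it.
- rivet_4 (a joint): how far rivet 4 of the curved row is pressed in, m: 0 to 0.002 at the start, 0.008 fully home against a hard stop. It slides straight down against about 3 N of friction and stays where it is left.
- spare_0 (a joint): how far rivet 0 of the separate pair is pressed in, m (same kind of rivet, 0 to 0.002 at the start); must stay standing.
- spare_1 (a joint): how far rivet 1 of the separate pair is pressed in, m (same kind of rivet, 0 to 0.002 at the start); must stay standing.

How it is judged:
By the outcome, as a careful person would: the job done as asked, in the order asked, and still so for the second after the job is handed in, with the robot touching nothing.
It also fails if it takes over 54 s, if anything falls off the work surface, if the arm or the gripper's body presses on something with over 40 N, if the wrist force passes 120 N, or if a joint passes its speed limit or range.

## Working session

There is one attempt and no reset: what is moved stays moved. The work goes in short steps, Python scripts to look and compute and a shell command to move; the robot and the scene stay as the last step left them, time stands still between calls to the robot, and variables do not carry over. Pictures are saved under pics/ and viewed, and the job is handed in when it is done.

```bash
ls; mkdir -p pics; python3 - <<'E'
from cell import readout, cams
import cv2
print(readout.observe())
for n in ["scene","side","wrist"]:
    c=cams.read_camera(n); cv2.imwrite(f"pics/a_{n}.png",c["color"][:,:,::-1])
    print(n,c["fx"],c["fy"],c["cx"],c["cy"],c.get("world_to_cam",c.get("T_tool_cam")))
E
```

```text
pics
{'time': 0.0, 'qpos': array([-1.46020228e-01,  3.42685340e-01,  1.52500979e+00,  1.17306890e-05,
        1.27538704e+00, -1.45964707e-01]), 'qvel': array([ 4.30933788e-04, -6.44347941e-04,  3.81808307e-05, -3.95342383e-04,
       -1.02035984e-03, -8.39045959e-04]), 'joint_efforts': array([ 7.61924657e-04, -4.31245601e+01, -2.44219762e+01,  7.17750052e-02,
        5.59406646e-02, -1.04314388e-04]), 'tool_pos': array([5.24861898e-01, 3.35381821e-05, 4.04066684e-01]), 'tool_rot': array([-1.72429181,  1.56930677,  2.98803822]), 'contact_force': array([ 0.14363544, -0.36255325,  0.44523348]), 'torque': array([-0.02433299,  0.04973841, -0.0305605 ]), 'opening': 0.09197759651516496}
scene 396.0444754887529 396.0444754887529 310.5334416450784 196.37175733979382 [[ 0.3696661   0.92915999  0.00294825 -0.1962316 ]
 [ 0.68056535 -0.26859979 -0.68167805 -0.34764478]
 [-0.63259607  0.25399974 -0.73164633  1.44975419]
 [ 0.          0.          0.          1.        ]]
side 403.8935834390639 403.8935834390639 317.21630464148814 203.81159338789206 [[-0.85736587 -0.51427694 -0.02104741  0.45347568]
 [-0.25754015  0.4640396  -0.8475496   0.19548014]
 [ 0.44564204 -0.72123955 -0.53029868  0.99087743]
 [ 0.          0.          0.          1.        ]]
wrist 276.2102680156952 276.2102680156952 317.97167335711936 199.19210159401226 [[ 4.41922560e-04 -2.92746604e-01  9.56189955e-01  2.05056384e-02]
 [ 9.99999265e-01  1.20878069e-03 -9.20902736e-05  2.56356109e-04]
 [-1.12886484e-03  9.56189293e-01  2.92746923e-01 -7.78850919e-02]
 [ 0.00000000e+00  0.00000000e+00  0.00000000e+00  1.00000000e+00]]
```

View pics/a_scene.png

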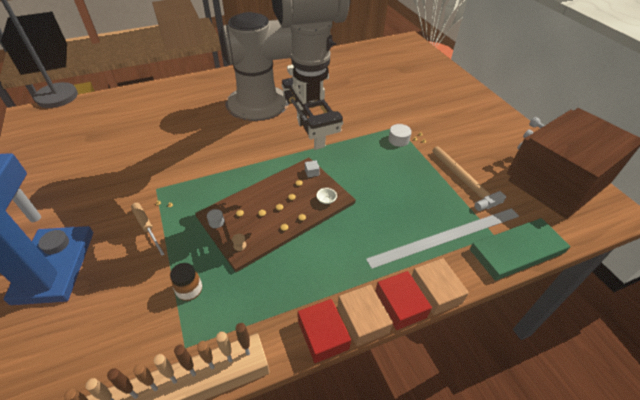

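View pics/a_side.png

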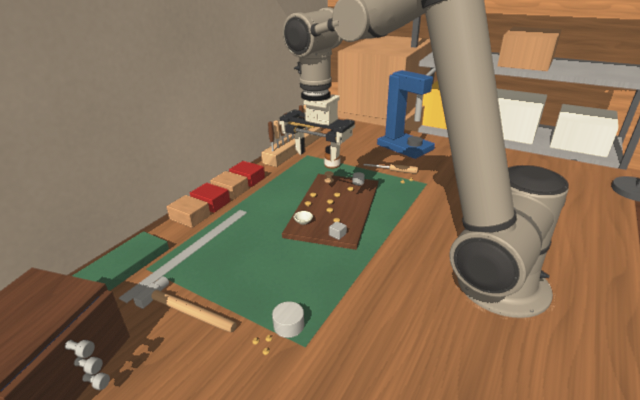

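View pics/a_wrist.png

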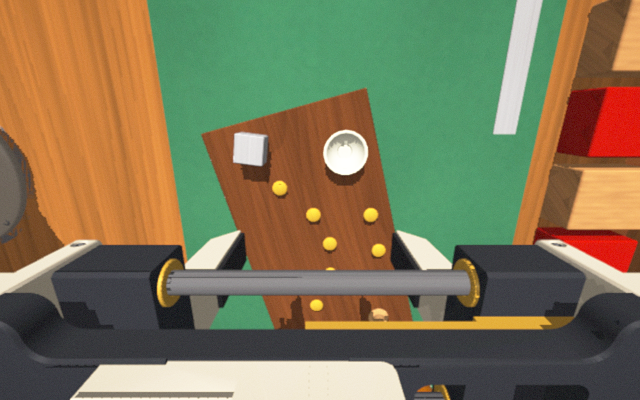

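The square weight is at the panel's upper-left end in the wrist view (250,148), next to the dish (345,152), so that is the +y end. In the scene view the round weight (216,218) is at the other end, so the row should start at rivet_4. Next I'll measure the rivets.

```bash
cat > h.py <<'E'
import numpy as np, cv2
from cell import readout, cams
from scipy.spatial.transform import Rotation as R
from scipy.optimize import least_squares
ROW=np.array([[-30,96],[3.75,48],[15,0],[3.75,-48],[-30,-96],[80,28],[80,-28]])/1e3
def shot(n):
    s=readout.observe(); c=cams.read_camera(n)
    if n=="wrist":
        T=np.eye(4); T[:3,:3]=R.from_euler('xyz',s["tool_rot"]).as_matrix(); T[:3,3]=s["tool_pos"]
        c["W"]=np.linalg.inv(T@c["T_tool_cam"])
    else: c["W"]=c["world_to_cam"]
    return c
def proj(c,P):
    P=np.atleast_2d(P); q=P@c["W"][:3,:3].T+c["W"][:3,3]
    return np.c_[c["fx"]*q[:,0]/q[:,2]+c["cx"],c["fy"]*q[:,1]/q[:,2]+c["cy"]]
def unproj(c,uv,z):
    W=np.linalg.inv(c["W"]); o=W[:3,3]
    d=W[:3,:3]@[(uv[0]-c["cx"])/c["fx"],(uv[1]-c["cy"])/c["fy"],1]
    return o+d*(z-o[2])/d[2]
def blobs(c,lo=(18,130,110),hi=(35,255,255)):
    h=cv2.cvtColor(c["color"],cv2.COLOR_RGB2HSV)
    n,_,st,ce=cv2.connectedComponentsWithStats(cv2.inRange(h,lo,hi))
    return [(ce[i],st[i,4]) for i in range(1,n) if st[i,4]>=8]
def pw(p,pts,z): # panel->world
    c,s=np.cos(p[2]),np.sin(p[2]); return np.c_[pts@np.array([[c,s],[-s,c]])+p[:2],np.full(len(pts),z)]
E
python3 - <<'E'
from h import *
for n in ["scene","side","wrist"]:
    c=shot(n); print(n)
    for ce,a in blobs(c):
        P=unproj(c,ce,.027)
        if .2<P[0]<.9 and abs(P[1])<.4: print(ce.round(1),a,(P[:2]*1e3).round(1))
E
```

```text
scene
[414.8 138.6] 9 [424.8 399.8]
[298.7 182.5] 30 [474.5 -13.9]
[291.2 196.6] 33 [518.1 -52.1]
[157.5 202.7] 12 [ 406.4 -396.5]
[169.6 204.7] 10 [ 426.  -367.1]
[279.1 206.6] 37 [540.6 -95. ]
[239.3 212.7] 39 [ 522.5 -199.7]
[261.8 212.5] 37 [ 543.7 -144.2]
[301.6 217. ] 40 [596.9 -51.5]
[284.1 226.9] 40 [ 611.5 -105.2]
side
[350.1 188.4] 19 [ 517.5 -195.5]
[312.8 194.3] 19 [ 606.3 -102.3]
[336.8 194.3] 19 [ 537.7 -140.3]
[307.6 203. ] 21 [592.9 -48.8]
[329.8 201.3] 19 [536.3 -91.3]
[329.5 209.5] 20 [513.7 -49.2]
[336.5 219.3] 18 [469.3 -12.6]
wrist
[586.9 178.1] 12 [879.6  -1.7]
[279.  187.6] 179 [472.9 -15.2]
[370.  214.4] 172 [596.4 -53.1]
[312.6 214.4] 165 [517.5 -53.3]
[329.1 243.3] 156 [540.8 -96.9]
[377.6 249.9] 154 [ 610.3 -107.1]
[163.3 281.8] 374 [ 294.9 -160.2]
[469.6 282.6] 567 [ 750.7 -160.7]
[329.6 268.2] 23 [ 542.1 -136.9]
[315.9 304.6] 126 [ 522.  -199.9]
[448.2 323.7] 2636 [ 729.2 -235. ]
[442.6 390.9] 117 [ 739.  -374.7]
```

```bash
python3 - <<'E'
from h import *
def fit(cs,z):
    obs=[]
    p0=np.array([.523,-.1,.25])
    for c in cs:
        pr=proj(c,pw(p0,ROW,z)); bl=[b for b in blobs(c)]
        for i,u in enumerate(pr):
            d=[np.hypot(*(b[0]-u)) for b in bl]; j=int(np.argmin(d))
            if d[j]<10 and bl[j][1]>=15 and not(c is cs[-1] and bl[j][1]<60 and len(c["color"])and c.get("T_tool_cam") is not None): obs.append((c,i,bl[j][0]))
    f=lambda p: np.concatenate([unproj(c,u,z)[:2]-pw(p,ROW[i:i+1],z)[0,:2] for c,i,u in obs])*1e3
    r=least_squares(f,p0); return r.x,np.round(f(r.x).reshape(-1,2),1),[(i) for _,i,_ in obs]
C={n:shot(n) for n in ["scene","side","wrist"]}
P={}
for k in [["scene"],["side"],["wrist"],["scene","side","wrist"]]:
    p,r,i=fit([C[n] for n in k],.0275); P=p
    print(k,p.round(4),len(i),np.sqrt((r**2).mean()).round(2))
print((pw(p,ROW,0)[:,:2]*1e3).round(1))
for n,px in [("scene",[(216,214),(312,164),(327,192),(240,239)]),("wrist",[(250,146),(345,152)])]:
    for u in px:
        w=unproj(C[n],u,.048)[:2]; 
        c,s=np.cos(p[2]),np.sin(p[2]); print(n,u,(w*1e3).round(), 'panel',(np.array([[c,s],[-s,c]])@(w-p[:2])*1e3).round())
big=cv2.resize(C["scene"]["color"][150:280,180:380],None,fx=4,fy=4,interpolation=cv2.INTER_CUBIC)
cv2.imwrite("pics/zoom.png",big[:,:,::-1])
E
```

```text
['scene'] [ 0.5274 -0.0993  0.2612] 7 0.48
['side'] [ 0.5217 -0.0951  0.2562] 7 0.82
['wrist'] [ 0.5263 -0.1002  0.2582] 6 0.37
['scene', 'side', 'wrist'] [ 0.5251 -0.0981  0.258 ] 20 2.45
[[ 471.6  -12.9]
 [ 516.5  -50.7]
 [ 539.6  -94.3]
 [ 541.  -143.6]
 [ 520.6 -198.6]
 [ 595.3  -50.6]
 [ 609.6 -104.8]]
scene (216, 214) [ 523. -259.] panel [ -43. -155.]
scene (312, 164) [437.  42.] panel [-49. 157.]
scene (327, 192) [556.  38.] panel [ 65. 123.]
scene (240, 239) [ 624. -222.] panel [  64. -145.]
wrist (250, 146) [443.  42.] panel [-43. 156.]
wrist (345, 152) [558.  35.] panel [ 66. 120.]
```

View pics/zoom.png

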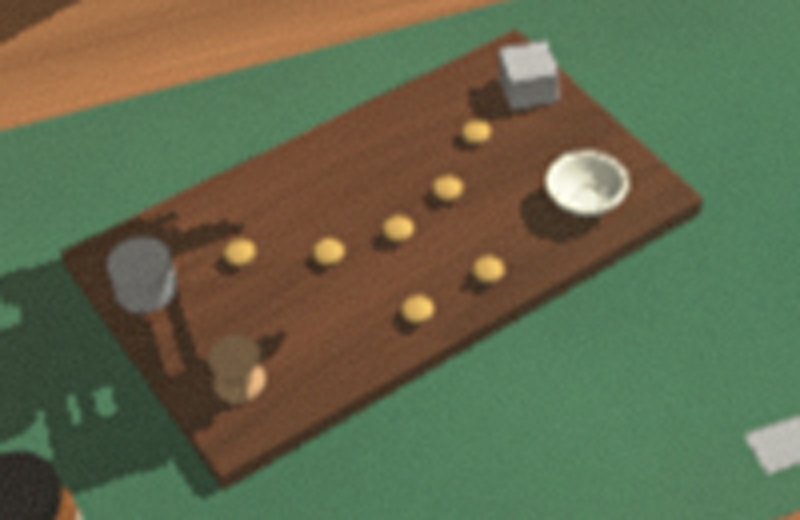

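In the zoomed scene view the dark cylinder (140,275) stands by the -y end and the square block (528,75) by the +y end, so rivet_4 goes first. The camera fits agree to within about 4 mm. I'll shut the gripper, move above rivet_4 and refine from there.

```bash
python3 -m inch '0 -25 -16 0 0;0 -25 -16 0 0;-1 -25 -16 0 0;0 -25 -16 0 0;-1 -25 -16 0 0;-1 -25 -16 0 0;0 -25 -16 0 0;-1 -24 -16 0 0' 10 && python3 -m inch '0 0 0 0 0;0 0 0 0 0;0 0 0 0 0' && python3 - <<'E'
from h import *
print(readout.observe()["tool_pos"],readout.observe()["tool_rot"],readout.observe()["contact_force"])
for n in ["wrist","side","scene"]:
    c=shot(n); cv2.imwrite(f"pics/b_{n}.png",c["color"][:,:,::-1])
    for ce,a in blobs(c):
        P=unproj(c,ce,.0275)
        if .42<P[0]<.65 and -.23<P[1]<.03: print(n,ce.round(1),a,(P[:2]*1e3).round(1))
    s=readout.observe(); tip=R.from_euler('xyz',s["tool_rot"]).as_matrix()@[.178,0,0]+s["tool_pos"]; print(n,"tip",tip.round(4),proj(c,tip).round(1))
    u=[int(v) for v in proj(c,tip)[0]]
    if n!="wrist":
        z=c["color"][max(0,u[1]-60):u[1]+60,u[0]-80:u[0]+80]; cv2.imwrite(f"pics/bz_{n}.png",cv2.resize(z,None,fx=5,fy=5)[:,:,::-1])
E
```

```text
time: 1.12
tool_pos: [0.5209, -0.2003, 0.276]
tool_rot: [1.126, 1.57, -0.445]
contact_force: [0.3, 0.1, -0.3]
opening: 0.0431
time: 1.37
tool_pos: [0.5211, -0.1987, 0.277]
tool_rot: [2.405, 1.57, 0.834]
contact_force: [0.4, 1.0, -0.6]
opening: 0.0233
[ 0.52111128 -0.1986792   0.27701524] [2.40470707 1.57041117 0.83356653] [ 0.40151651  0.97206193 -0.57836983]
wrist [312.9  17.5] 697 [517.6 -53.7]
wrist [421.6  17.3] 715 [596.1 -53.5]
wrist [343.1  82.4] 575 [540.6 -97. ]
wrist [432.1  96.9] 563 [ 610.2 -107.4]
wrist [343.1 147. ] 473 [ 542.  -146.1]
wrist [318.4 209.9] 394 [ 521.8 -200.7]
wrist tip [ 0.5214 -0.1983  0.0994] [[317.9 244.2]]
side [350.2 188.5] 18 [ 516.5 -194.4]
side [312.8 194.3] 19 [ 605.9 -101.6]
side [336.8 194.3] 19 [ 537.3 -139.5]
side [307.7 203. ] 22 [592.  -47.7]
side [329.8 201.3] 19 [535.9 -90.6]
side [329.5 209.5] 20 [513.3 -48.5]
side [336.5 219.3] 18 [468.9 -11.9]
side tip [ 0.5215 -0.1982  0.0996] [[349.9 168.4]]
scene [298.5 182.6] 30 [474.9 -14.7]
scene [291.3 196.4] 32 [518.2 -51.8]
scene [278.9 206.6] 35 [541.  -95.4]
scene [239.3 212.7] 36 [ 522.8 -199.9]
scene [261.7 212.4] 36 [ 543.9 -144.5]
scene [301.7 216.9] 37 [597.2 -51.4]
scene [284.1 227. ] 41 [ 612.1 -105.3]
scene tip [ 0.5216 -0.1981  0.0997] [[236.1 193.4]]
```

View pics/b_wrist.png

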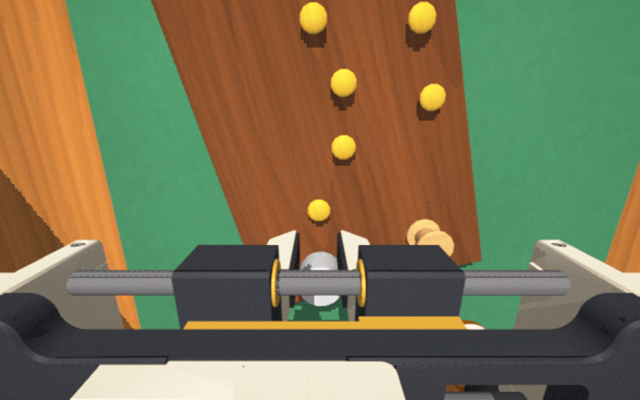

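View pics/bz_side.png

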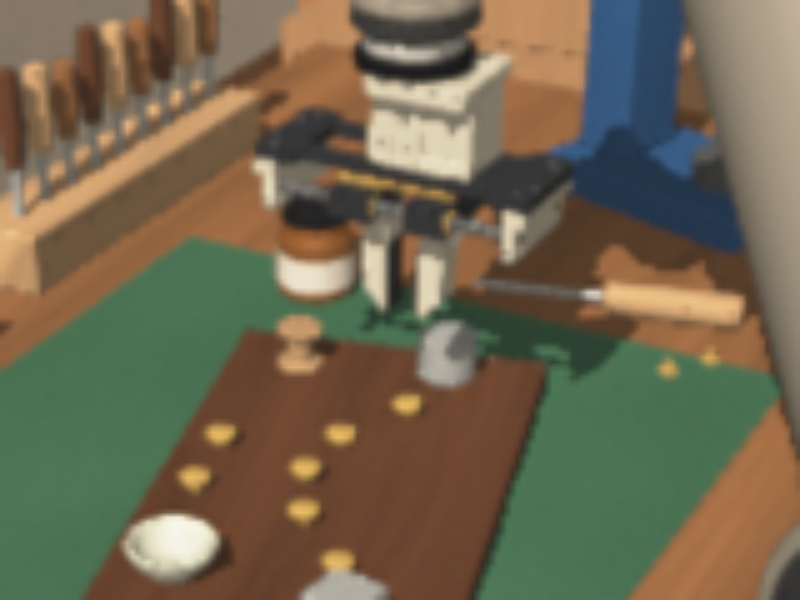

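View pics/bz_scene.png

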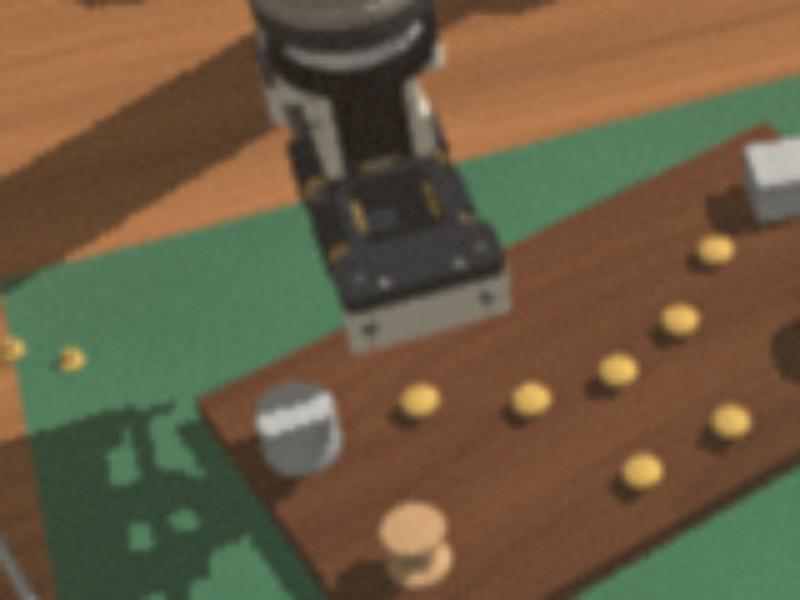

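The wrist view shows rivet_4 at (318,210), directly ahead of the fingers, and the round weight between them at (320,285), behind. The wrist and scene fits put rivet_4 near (521.5, -200). I'll descend to about 10 mm above the cap.

```bash
python3 -m inch '0 -1 -10 0 0;0 0 -10 0 0;0 0 -10 0 0;0 0 -10 0 0;0 0 -10 0 0;0 0 -8 0 0;0 0 0 0 0;0 0 0 0 0' && python3 - <<'E'
from h import *
print(readout.observe()["contact_force"])
for n in ["wrist","side","scene"]:
    c=shot(n); cv2.imwrite(f"pics/c_{n}.png",c["color"][:,:,::-1])
    s=readout.observe(); tip=R.from_euler('xyz',s["tool_rot"]).as_matrix()@[.178,0,0]+s["tool_pos"]; print(n,"tip",tip.round(4),proj(c,tip).round(1))
    u=[int(v) for v in proj(c,tip)[0]]
    if n!="wrist":
        z=c["color"][max(0,u[1]-45):u[1]+45,u[0]-60:u[0]+60]; cv2.imwrite(f"pics/cz_{n}.png",cv2.resize(z,None,fx=6,fy=6,interpolation=cv2.INTER_CUBIC)[:,:,::-1])
E
```

```text
time: 2.18
tool_pos: [0.5209, -0.2, 0.218]
tool_rot: [-2.097, 1.569, 2.615]
contact_force: [-0.6, 0.5, -0.1]
opening: 0.0003
[-0.60665338  0.45524972 -0.08954721]
wrist tip [ 0.5211 -0.2001  0.0406] [[318.2 245.1]]
side tip [ 0.5213 -0.2002  0.041 ] [[349.8 183.9]]
scene tip [ 0.5214 -0.2002  0.0412] [[238.3 208.9]]
```

View pics/c_wrist.png

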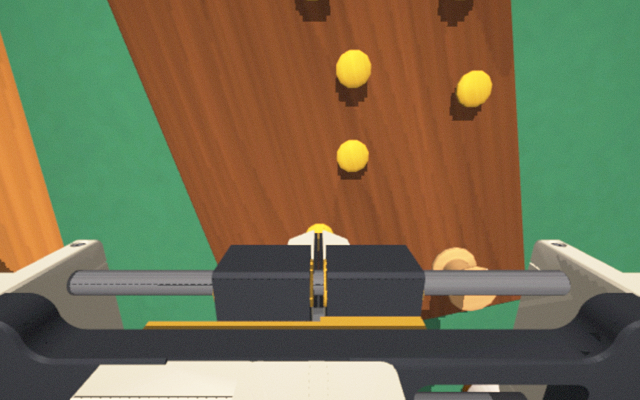

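View pics/cz_side.png

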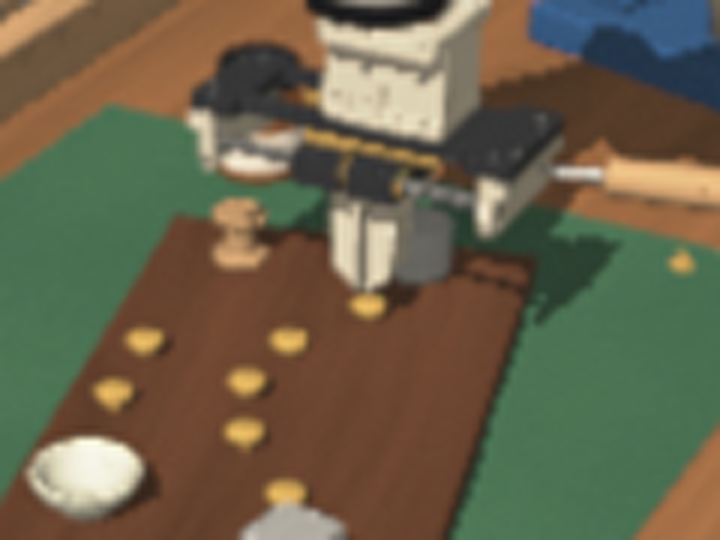

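View pics/cz_scene.png

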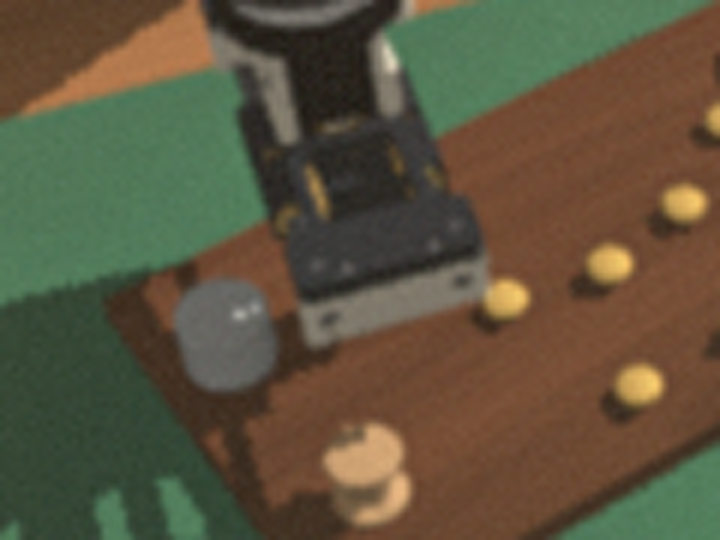

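The side view shows the shut fingertips (365,285) right above the rivet_4 cap (368,303), clear of the weight. I'll press gently.

```bash
python3 -m inch '0 0 -3 0 0;0 0 -3 0 0;0 0 -2 0 0;0 0 -2 0 0;0 0 -1 0 0;0 0 -1 0 0;0 0 0 0 0' ; python3 -m inch '0 0 -2 0 0;0 0 -1 0 0;0 0 -1 0 0;0 0 0 0 0'
```

```text
time: 2.92
tool_pos: [0.521, -0.1999, 0.2067]
tool_rot: [-2.089, 1.571, 2.624]
contact_force: [0.7, 0.3, 0.7]
opening: 0.0007
time: 3.25
tool_pos: [0.521, -0.2, 0.2026]
tool_rot: [1.82, 1.571, 0.249]
contact_force: [-1.6, 0.4, 2.7]
opening: 0.0005
```

Friction shows at about 3 N, so it's sliding. I'll continue to the stop.

```bash
python3 -m inch '0 0 -1 0 0;0 0 -1 0 0;0 0 0 0 0;0 0 0 0 0'; python3 -m inch '0 0 -1 0 0;0 0 0 0 0;0 0 0 0 0'
```

```text
time: 3.58
tool_pos: [0.521, -0.2, 0.2006]
tool_rot: [1.924, 1.571, 0.353]
contact_force: [-0.7, -0.1, 1.7]
opening: 0.0003
time: 3.83
tool_pos: [0.521, -0.2, 0.2004]
tool_rot: [1.021, 1.57, -0.549]
contact_force: [-3.2, 0.8, 7.6]
opening: 0.0006
```

```bash
python3 -m inch '0 0 -1 0 0;0 0 0 0 0;0 0 0 0 0'
```

```text
time: 4.08
tool_pos: [0.521, -0.1999, 0.2003]
tool_rot: [0.994, 1.57, -0.576]
contact_force: [-5.1, 2.1, 15.1]
opening: 0.0006
```

rivet_4 is home: the tip stands 4.4 mm above the panel face, and the force climbs against the stop. Next is rivet_3 at +20, +55.

```bash
python3 -m inch '0 0 10 0 0;0 0 12 0 0;4 11 0 0 0;4 11 0 0 0;4 11 0 0 0;4 11 0 0 0;4 11 0 0 0;0 0 0 0 0' && python3 - <<'E'
from h import *
print(readout.observe()["contact_force"],readout.observe()["tool_pos"])
ims=[]
for n in ["side","wrist"]:
    c=shot(n); u=(345,190) if n=="side" else (318,150)
    ims.append(cv2.resize(c["color"][u[1]-50:u[1]+50,u[0]-60:u[0]+60] if n=="side" else c["color"][0:300,140:500],(400,333),interpolation=cv2.INTER_CUBIC))
    if n=="wrist":
        for ce,a in blobs(c):
            P=unproj(c,ce,.0275)
            if .42<P[0]<.65 and -.23<P[1]<.03: print(n,ce.round(1),a,(P[:2]*1e3).round(1))
cv2.imwrite("pics/d.png",np.hstack(ims)[:,:,::-1])
E
```

```text
time: 4.75
tool_pos: [0.5416, -0.1423, 0.2202]
tool_rot: [-2.465, 1.57, 2.25]
contact_force: [0.1, -0.5, 0.7]
opening: 0.0005
[ 0.12348482 -0.47716751  0.72971426] [ 0.5416201  -0.14233168  0.22018999]
wrist [194.   19.9] 1203 [473.6 -16.3]
wrist [277.8  93.3] 977 [517.8 -53.6]
wrist [412.2  93.3] 998 [596.2 -53.3]
wrist [317.  166.9] 781 [540.8 -96.9]
wrist [425.4 183. ] 769 [ 610.2 -107.1]
wrist [319.1 229.2] 168 [ 542.3 -139.3]
wrist [311.1 282.2] 170 [ 536.7 -180.5]
wrist [324.6 282.5] 184 [ 546.5 -180.8]
wrist [304.2 323.1] 2470 [ 531.4 -216.2]
```

View pics/d.png

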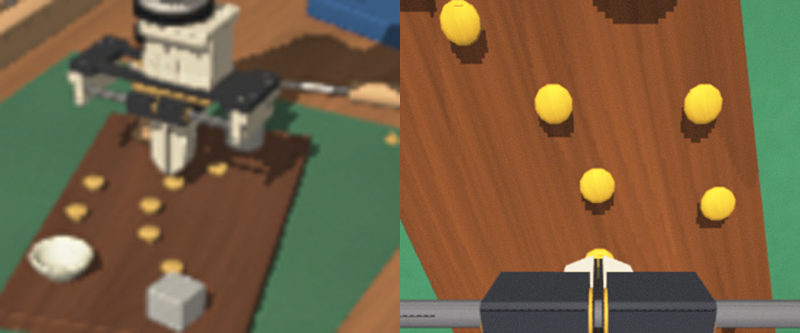

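The left half (side view) shows the tips (172,165) above rivet_3 (173,183), with the rivet_4 cap (217,168) now flat on the panel. I'll press.

```bash
python3 -m inch '0 0 -4 0 0;0 0 -4 0 0;0 0 -3 0 0;0 0 -2 0 0;0 0 -2 0 0;0 0 -2 0 0;0 0 -1 0 0;0 0 0 0 0'; python3 -m inch '0 0 -1 0 0;0 0 -1 0 0;0 0 -1 0 0;0 0 0 0 0;0 0 0 0 0'
```

```text
time: 5.52
tool_pos: [0.5409, -0.1451, 0.2026]
tool_rot: [-1.382, 1.571, -2.953]
contact_force: [0.5, -0.7, 0.2]
opening: 0.0008
time: 5.93
tool_pos: [0.541, -0.145, 0.2004]
tool_rot: [0.976, 1.57, -0.595]
contact_force: [-2.7, 0.3, 8.1]
opening: 0.0005
```

```bash
python3 -m inch '0 0 -1 0 0;0 0 0 0 0;0 0 0 0 0'
```

```text
time: 6.18
tool_pos: [0.541, -0.145, 0.2003]
tool_rot: [0.994, 1.57, -0.577]
contact_force: [-4.9, 0.3, 15.8]
opening: 0.0005
```

rivet_3 is home, with the same tip height and force. On to rivet_2 at -1, +49.

```bash
python3 -m inch '0 0 10 0 0;0 0 12 0 0;0 10 0 0 0;-1 10 0 0 0;0 10 0 0 0;0 10 0 0 0;0 9 0 0 0;0 0 0 0 0' && python3 -m inch '0 0 -4 0 0;0 0 -4 0 0;0 0 -3 0 0;0 0 -2 0 0;0 0 -2 0 0;0 0 -2 0 0;0 0 -1 0 0;0 0 0 0 0'; python3 -m inch '0 0 -1 0 0;0 0 -1 0 0;0 0 -1 0 0;0 0 0 0 0;0 0 0 0 0'
```

```text
time: 6.85
tool_pos: [0.5398, -0.0937, 0.2202]
tool_rot: [-2.164, 1.569, 2.551]
contact_force: [0.4, -0.6, 0.0]
opening: 0.0008
time: 7.52
tool_pos: [0.5399, -0.0962, 0.2025]
tool_rot: [-1.068, 1.571, -2.639]
contact_force: [0.2, 0.3, 1.1]
opening: 0.0005
time: 7.93
tool_pos: [0.54, -0.0961, 0.2004]
tool_rot: [0.896, 1.57, -0.675]
contact_force: [-3.3, -1.4, 8.5]
opening: 0.0006
```

```bash
python3 -m inch '0 0 -1 0 0;0 0 0 0 0;0 0 0 0 0'
```

```text
time: 8.18
tool_pos: [0.54, -0.0961, 0.2003]
tool_rot: [0.914, 1.57, -0.656]
contact_force: [-5.9, -0.3, 14.7]
opening: 0.0003
```

rivet_2 is home. On to rivet_1 at -23, +44.

```bash
python3 -m inch '0 0 10 0 0;0 0 12 0 0;-5 9 0 0 0;-5 9 0 0 0;-5 9 0 0 0;-4 9 0 0 0;-4 8 0 0 0;0 0 0 0 0' && python3 -m inch '0 0 -4 0 0;0 0 -4 0 0;0 0 -3 0 0;0 0 -2 0 0;0 0 -2 0 0;0 0 -2 0 0;0 0 -1 0 0;0 0 0 0 0'; python3 -m inch '0 0 -1 0 0;0 0 -1 0 0;0 0 -1 0 0;0 0 0 0 0;0 0 0 0 0'
```

```text
time: 8.85
tool_pos: [0.5159, -0.05, 0.2202]
tool_rot: [-1.95, 1.569, 2.765]
contact_force: [0.1, -0.4, -0.5]
opening: 0.001
time: 9.52
tool_pos: [0.517, -0.0522, 0.2026]
tool_rot: [0.637, 1.571, -0.934]
contact_force: [-0.3, 0.7, 0.3]
opening: 0.0008
time: 9.93
tool_pos: [0.517, -0.0521, 0.2004]
tool_rot: [0.964, 1.57, -0.606]
contact_force: [-2.7, -0.5, 9.0]
opening: 0.0008
```

```bash
python3 -m inch '0 0 -1 0 0;0 0 0 0 0;0 0 0 0 0'
```

```text
time: 10.18
tool_pos: [0.517, -0.0521, 0.2002]
tool_rot: [1.039, 1.57, -0.531]
contact_force: [-5.6, -1.1, 16.7]
opening: 0.0005
```

rivet_1 is home. Before pressing rivet_0 (-45, +38), I'll take a look because the square weight is near.

```bash
python3 -m inch '0 0 10 0 0;0 0 12 0 0;-9 8 0 0 0;-9 8 0 0 0;-9 8 0 0 0;-9 7 0 0 0;-9 7 0 0 0;0 0 0 0 0' && python3 - <<'E'
from h import *
print(readout.observe()["tool_pos"])
c=shot("side"); d=shot("wrist")
cv2.imwrite("pics/e.png",np.hstack([cv2.resize(c["color"][150:270,260:404],(400,333),interpolation=cv2.INTER_CUBIC),cv2.resize(d["color"][0:300,140:500],(400,333))])[:,:,::-1])
E
```

```text
time: 10.85
tool_pos: [0.4706, -0.0129, 0.2206]
tool_rot: [-1.909, 1.569, 2.804]
contact_force: [0.4, 0.2, 0.4]
opening: 0.0004
[ 0.47056792 -0.01290967  0.22060755]
```

View pics/e.png

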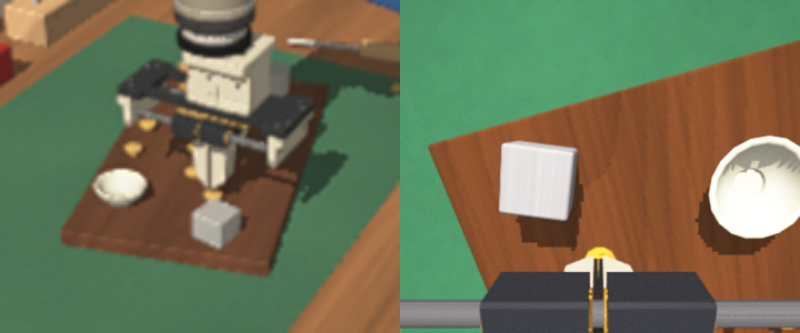

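The tips are above rivet_0 (side view: tip (212,183), cap (213,195)), clear of the square weight and the dish. I'll press.

```bash
python3 -m inch '0 0 -4 0 0;0 0 -4 0 0;0 0 -3 0 0;0 0 -2 0 0;0 0 -2 0 0;0 0 -2 0 0;0 0 -1 0 0;0 0 0 0 0'; python3 -m inch '0 0 -1 0 0;0 0 -1 0 0;0 0 -1 0 0;0 0 0 0 0;0 0 0 0 0'
```

```text
time: 11.62
tool_pos: [0.472, -0.0141, 0.2026]
tool_rot: [0.594, 1.571, -0.977]
contact_force: [0.5, 0.7, 0.5]
opening: 0.0003
time: 12.03
tool_pos: [0.472, -0.014, 0.2003]
tool_rot: [1.206, 1.57, -0.364]
contact_force: [-1.6, -0.5, 10.2]
opening: 0.0003
```

```bash
python3 -m inch '0 0 -1 0 0;0 0 0 0 0;0 0 0 0 0'
```

```text
time: 12.28
tool_pos: [0.472, -0.014, 0.2002]
tool_rot: [1.219, 1.57, -0.352]
contact_force: [-5.6, -0.6, 19.5]
opening: 0.0005
```

All five were pressed to the stop. I'll lift clear and check.

```bash
python3 -m inch '0 0 10 0 0;0 0 20 0 0;0 0 25 0 0;0 0 30 0 0;0 0 30 0 0;0 0 30 0 0;0 0 30 0 0;0 0 20 0 0' && python3 -m inch '0 0 0 0 0;0 0 0 0 0;0 0 0 0 0;0 0 0 0 0' && python3 - <<'E'
from h import *
print(readout.observe()["contact_force"])
ims=[]
for n,b in [("scene",(150,270,190,370)),("side",(160,260,270,420))]:
    c=shot(n); a=cv2.imread(f"pics/a_{n}.png")[:,:,::-1]
    for im in (a,c["color"]): ims.append(cv2.resize(im[b[0]:b[1],b[2]:b[3]],(400,270),interpolation=cv2.INTER_CUBIC))
    for ce,ar in blobs(c):
        P=unproj(c,ce,.0275)
        if .42<P[0]<.65 and -.23<P[1]<.03: print(n,ce.round(1),ar)
cv2.imwrite("pics/f.png",np.vstack([np.hstack(ims[:2]),np.hstack(ims[2:])])[:,:,::-1])
c=shot("wrist"); cv2.imwrite("pics/f_w.png",c["color"][:,:,::-1])
E
```

```text
time: 12.95
tool_pos: [0.4721, -0.0138, 0.3965]
tool_rot: [1.454, 1.567, -0.117]
contact_force: [0.2, -0.2, 0.1]
opening: 0.0002
time: 13.28
tool_pos: [0.4717, -0.0139, 0.3922]
tool_rot: [-1.801, 1.568, 2.912]
contact_force: [-0.3, 0.0, 0.7]
opening: 0.0003
[-0.34834022  0.03726266  0.70632081]
scene [298.8 184. ] 28
scene [291.5 198.4] 33
scene [279.  208.5] 36
scene [239.9 214.4] 36
scene [261.8 214.2] 35
scene [301.7 216.8] 40
scene [284.  226.9] 41
side [349.8 190. ] 16
side [313.  194.3] 18
side [336.7 195.9] 15
side [307.6 203. ] 21
side [329.6 203.1] 16
side [329.4 211.4] 19
side [336.  220.4] 8
```

View pics/f.png

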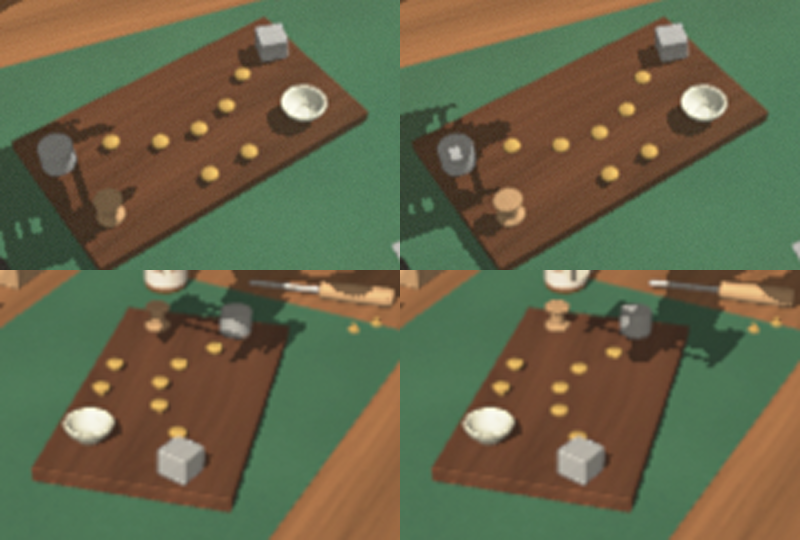

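Comparing before and after, the five row caps all dropped by about 1.4–2 px in the scene view. The spare pair stayed put within 0.2 px, and the weights, dish and spool look unmoved. The robot is clear, so I'm handing in.

```bash
python3 -c "
from cell import workorder; print(workorder.hand_in())"
```

```text
the job is handed in; nothing more can be done
None
```

I pressed all five rivets of the curved row with the shut fingertips, in order from the round-weight end: rivet_4, 3, 2, 1, 0. I handed the job in at about 13.5 s, with the arm lifted clear.

- **Rivets home:** each one met a hard stop with the fingertips about 4.3 mm above the panel face. A cap that is home should stand at 4.5 mm. The force there rose to 15–20 N and fell back to none after lifting.
- **Fingertip height:** between rivets the commanded hop was 25 mm above the panel, inside the 5 cm limit.
- **Nothing else moved:** in the before and after pictures the five caps dropped, while the spare pair shifted by no more than 0.2 px. The weights, dish and spool look unmoved. I did not compare the hammer, awl, jar and tin closely, but the arm did not work near them.
- **Disagreement:** the side camera's panel position differed from the other two by about 5–6 mm. I weighted towards the scene and wrist cameras, and the pictures I took above rivets 4, 3 and 0 showed the fingertips over the caps. I did not take such pictures above rivets 2 and 1.

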